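# Hold a film carrier in the desktop scanner's slot

### The arm

A 6-joint arm with a two-finger parallel gripper is mounted at the origin on the work surface. World frame = base frame: x ahead of the robot, y to its left, z up, the work surface at z = 0. Lengths are in m, angles in rad, forces in N, time in s.
With the tool pointing down it reaches from about 0.325 to 0.775 m from the base axis. Payload 5.5 kg.
Tool frame: the origin (TCP) lies midway between the tips of the shut fingers; the grasp point (between the pads) lies bot.grip_point_offset behind it (bot.grip_point_offset is the distance from the TCP to the grasp point, in m); z points along the fingers, y is the line along which they close (so a half turn about z gives the same grasp; the last joint's range is limited). The gripper opens to 85 mm and grips with 20 to 120 N. Pads are 22 mm wide; open, the fingers measure 114 mm over their backs; the gripper's body (76 mm by 85 mm) begins 54 mm behind the grasp point. The pads swing forward as they close: fully open they stand 13 mm farther back than shut.
Start: joints at [1.181, 0.091, 1.231, -0, 1.82, -0.057], TCP at [0.196, 0.567, 0.204] pointing down, gripper open.
Joint ranges: [-2.87, 2.87], [-0.86, 2.18], [0.17, 2.46], [-1.51, 4.65], [0.06, 2.69], [-2.65, 2.65]. Speed limits (rad/s): [2.57, 2.57, 3.01, 3.14, 3.14, 3.14].

### API

Orientations are given as a unit quaternion [w, x, y, z].
In Python, from plant import bot, optics, ticket gives the robot as it stands.
- The arm moves only by the tool drive_tool, never from a script. Its argument "commands" is a list of rows, each a list of 5 numbers: the gripper's target within -1 to 1 (shut at 1, half-way at 0, fully open at -1), then the shift along the world's x, y, z normalised to -1 to 1, where 1 is 0.05 m, then the turn about the world's z normalised to -1 to 1, where 1 is 90 degrees. A call has 1 to 12 rows; each row shifts and turns the commanded pose from where the row before left it; what a row does not reach is not made up. A row lasts 1/10 s, in which the tool goes at most 50 mm and 8.59 degrees, less where a joint would pass 70% of its speed; a pose out of reach is approached as far as the arm can. A call with a number of a shift or a turn outside -1 to 1 is refused whole. A call with a gripper value outside its range is refused whole. The fingers move at their own pace and stop on an object; "newtons" is the grip in N (left out, the last holds). Time passes only in rows, so rows that do not move let the fingers close. It gives the time, the measured TCP pose, the force, the opening and the grip force at its end, in the units of the state.
- bot.read_state(): the state, without advancing time (a new reading comes with each control period).
- optics.get_image(name): name is "scene" or "top" or "wrist"; returns the picture (384x512x3 uint8, blue, green, red); there is no depth.
- optics.camera_info(name): a dict with "fx", "fy", "cx", "cy" (pixels), "position" and "attitude" of the camera in the world. Camera axes: x right, y down, z forward; pixel columns grow to the right and rows downward; lengths in m; the calibration is good to about 2 mm. The wrist camera is an equidistant fisheye: a pixel r from the principal point sees the ray r / f radians off the axis. A picture is of the moment at which its call begins: read the wrist's pose just before it. camera_info takes no time and is no camera call; for the wrist camera it gives the pose at the moment of the call.
- ticket.hand_in(): hands the job in; it is judged then, once.
The state is a dict: "time": time; "qpos": joint angles; "joint_vel": joint speeds; "joint_efforts": joint torques, N m; "position": TCP position; "ee_rot": TCP orientation; "ft_force": force on the tool from outside, world axes, zero at the start; "moment": the same for the moment, N m; "opening": finger opening in m; "gripper_force": force on a finger pad.
Only numpy, scipy, OpenCV 4.12 (cv2) and the standard library are available. Lean on these libraries where they do the work, as an engineer would, in place of code of your own. Each camera call takes 0.05 s, during which the arm holds its last target. There are 200 camera calls.

### The job

Take the tall film carrier (the one with a single large window) out of the wooden rack, lower it upright through the slot in the scanner's lid until you feel it meet the sprung stop inside, and gently press the stop down by about 7 mm, half its travel, never to its bottom. The stop has no latch and would push the carrier back up, so finish while still gripping the carrier and holding it pressed down there; leave the two short carriers in the rack.

Things in the scene. Friction and masses are not known exactly. Their poses are not given: they have to be found in the camera images.
- carrier: The tall film carrier: a black upright rigid plate with one large amber window, 8 mm thick (its x), 62 mm wide (its y), 85 mm high (its z, up), lower edges rounded; on top, centred, a grip tab 12 mm thick (x), 34 mm wide (y), 30 mm high, so 115 mm in all. About 60 to 110 g. Origin: centre of its underside. Front and back are alike. It starts upright in any one of the rack's three places.
- carrier_short1: A short black film carrier with two windows one above the other: plate 8 x 62 x 60 mm with the same tab on top (90 mm in all); origin and axes as the tall one. It stays in the rack.
- carrier_short2: Another short carrier, the same as carrier_short1. It stays in the rack.
- rack: Fixed wooden rack, 56 mm (x) by 280 mm (y) by 30 mm high (z), origin at the centre of its underside, with three upright slots in a row along its y, 90 mm apart, each 24 mm deep, 11 mm (x) by 65 mm (y); carriers stand in them with their undersides 6 mm above the table, their faces towards the rack's x.
- scanner: Fixed film scanner, a grey and white box 130 mm (x) by 160 mm (y) by 110 mm high (z); origin at the centre of its underside. Hollow below its 12 mm thick lid.
- slot (a point): Centre of the slot's mouth, in the plane of the scanner's lid top, 110 mm above the table, axes as the scanner's. The slot is 10 mm (x) by 64 mm (y), 2 mm more than the carrier each way, with a 3 mm bevel round its mouth. A carrier goes straight down in it, either way round, with its y along the scanner's y.
- stop (a joint): The sprung stop under the slot, a level plate 30 by 75 mm hidden inside the scanner: 0 at rest (up), growing as it is pressed down, 0.014 m at its bottom. At rest it lies somewhere between 30 and 50 mm below the lid's top; the depth differs each time and must be felt. It begins to yield at about 3.4 N, rising by 0.4 N per mm to about 9 N at its bottom, and springs back up when let go.
There are look-alikes about, which are no part of the job. Leave any pink look-alike of the carrier alone.

How it is judged:
By the outcome, as a careful person would: the job done as asked, in the order asked, and still so for the second after the job is handed in, while the arm keeps its last pose, push and grip.
It also fails if it takes over 54 s, if anything falls off the work surface, if the arm or the gripper's body presses on something with over 40 N, if the wrist force passes 120 N, or if a joint passes its speed limit or range.

## Working session

There is one attempt and no reset: what is moved stays moved. The work goes in short steps, Python scripts to look and compute and a tool call to move; the robot and the scene stay as the last step left them, time stands still between calls to the robot, and variables do not carry over. Pictures are saved under pics/ and viewed, at most 10 in all, crops included, and the job is handed in when it is done.

Besides the shell and the picture viewer there is one more tool, called as name(argument=value, ...) on one line, values as JSON. drive_tool: Moves the arm, as the interface text tells. Scaled input: -1 to 1 covers 0.05 m each way for a shift and 90 degrees each way for a turn. Its arguments: {"type":"object","properties":{"commands":{"type":"array","items":{"type":"array","items":{"type":"number","minimum":-1,"maximum":1}}},"newtons":{"type":"number"}},"required":["commands"]}

```bash
mkdir -p pics; ls; python3 - <<'E'
from plant import bot, optics, ticket
import cv2
print(bot.read_state(), bot.grip_point_offset)
for n in("scene","top"):
    cv2.imwrite(f"pics/{n}0.png",optics.get_image(n)); print(n,optics.camera_info(n))
print(optics.camera_info("wrist"))
E
```

```text
pics
{'time': 0.0, 'qpos': array([ 1.18132223e+00,  9.18729894e-02,  1.23191384e+00, -4.71198652e-06,
        1.81979233e+00, -5.66963068e-02]), 'joint_vel': array([-2.97655456e-03, -1.91816389e-03,  7.62203411e-04, -7.36350193e-04,
        1.14348477e-03,  1.66218644e-06]), 'joint_efforts': array([-2.14569256e-03, -4.58737850e+01, -4.18007827e+01, -3.38428072e-04,
        1.19369075e-02, -2.76667811e-05]), 'position': array([0.19587315, 0.56676641, 0.20302667]), 'ee_rot': array([-2.17519542e-04,  1.65622692e-01,  9.86188693e-01, -9.69145623e-04]), 'ft_force': array([-0.19040825,  0.80059035, -0.20003248]), 'moment': array([-0.01399477, -0.03062445, -0.00386678]), 'gripper_force': 0.0, 'opening': 0.08509323204644967} 0.0187
scene {'fx': 445.79980178354316, 'fy': 445.79980178354316, 'cx': 249.17372380964918, 'cy': 195.2787614764404, 'position': array([ 0.7369554 , -0.40241655,  0.86495629]), 'attitude': array([-0.28137368,  0.9274362 ,  0.23577439, -0.07142399])}
top {'fx': 383.1478024401817, 'fy': 383.1478024401817, 'cx': 256.40481767857574, 'cy': 188.1778073156262, 'position': array([0.35556479, 0.03946726, 1.03223787]), 'attitude': array([ 0.03348489, -0.7008669 ,  0.71011593, -0.05830708])}
{'fx': 297.3186396354542, 'fy': 297.3186396354542, 'cx': 254.0352792092402, 'cy': 190.26638020503364, 'position': array([0.11914184, 0.59231256, 0.3730981 ]), 'attitude': array([0.12928751, 0.80393405, 0.57328521, 0.09120776])}
```

View pics/top0.png

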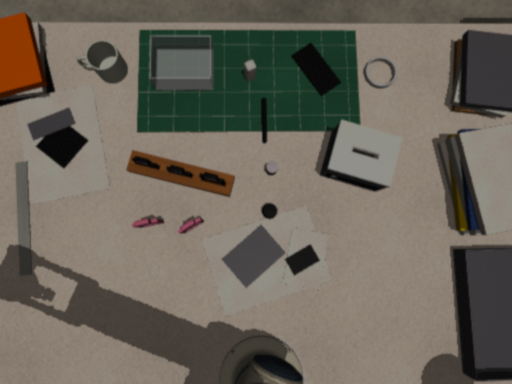

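View pics/scene0.png

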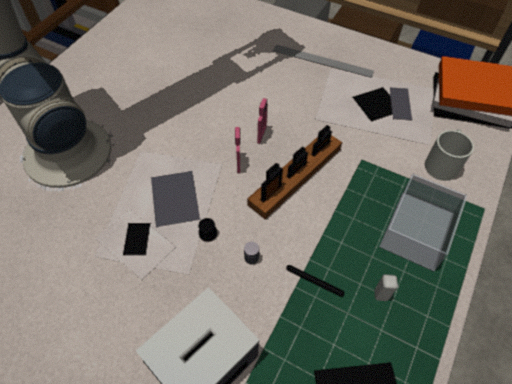

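```bash
python3 - <<'E'
import cv2,numpy as np
t=cv2.imread("pics/top0.png");s=cv2.imread("pics/scene0.png")
r=lambda im,x,y,w,h,k:cv2.resize(im[y:y+h,x:x+w],(w*k,h*k),interpolation=cv2.INTER_CUBIC)
a=r(t,120,145,120,55,6); b=r(t,315,115,90,80,4); c=r(s,240,115,110,105,5)
cv2.imwrite("pics/c1.png",cv2.convertScaleAbs(a,alpha=1.5,beta=20)); 
c2=np.zeros((525,800,3),np.uint8); c2[:525,:550]=c
cv2.imwrite("pics/c2.png",cv2.convertScaleAbs(c,alpha=1.5,beta=20))
d=np.zeros((600,720,3),np.uint8); d[:330]=cv2.resize(a,(720,330)); d[330:]=r(t,315,118,90,67,4)[:268].__class__ is None or cv2.resize(t[118:152+33,318:318+90],(360,270)).repeat(1,0).repeat(2,1)[:270] if 0 else 0
cv2.imwrite("pics/c3.png",r(t,315,115,90,80,7))
E
```

```text
(no output)
```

View pics/c1.png

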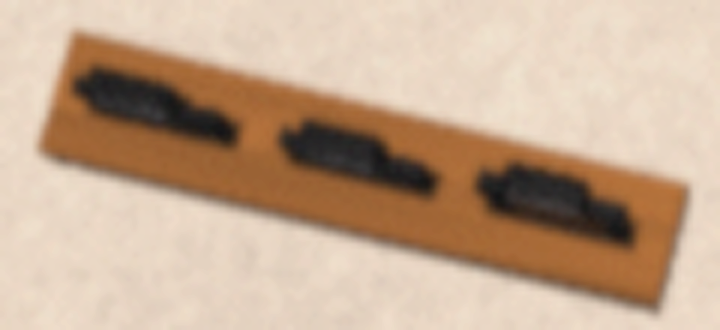

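View pics/c2.png

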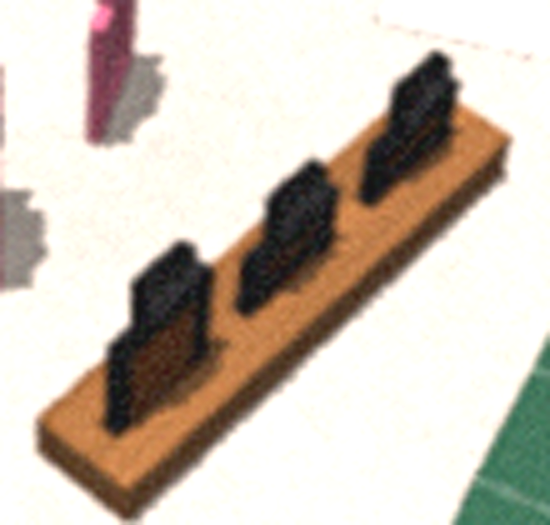

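View pics/c3.png

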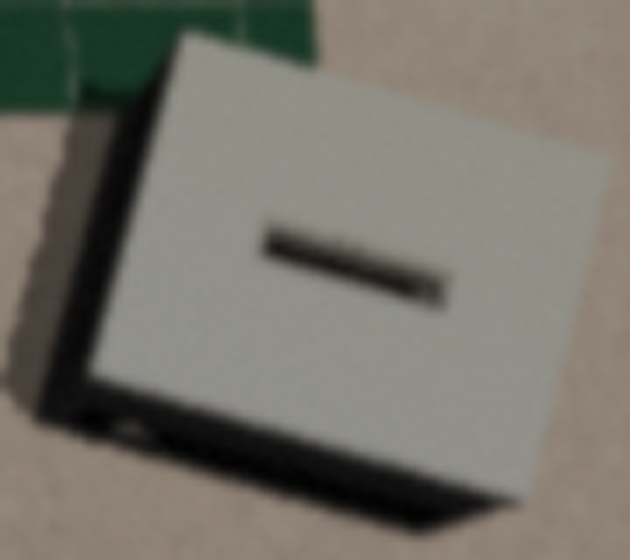

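```bash
cat > h.py <<'E'
import numpy as np
from scipy.spatial.transform import Rotation as R
from scipy.optimize import least_squares
from plant import bot, optics, ticket
def ray(name,uv,info=None):
    i=info or optics.camera_info(name); q=i["attitude"]; uv=np.atleast_2d(uv).astype(float)
    p=np.c_[(uv[:,0]-i["cx"])/i["fx"],(uv[:,1]-i["cy"])/i["fy"]]
    if name=="wrist":
        r=np.hypot(*p.T)+1e-12; d=np.c_[p*(np.sin(r)/r)[:,None],np.cos(r)]
    else: d=np.c_[p,np.ones(len(p))]
    return i["position"],d@R.from_quat([q[1],q[2],q[3],q[0]]).as_matrix().T
def onz(name,uv,z,info=None):
    c,d=ray(name,uv,info); return (c+d*((z-c[2])/d[:,2])[:,None])[:,:2]
def crop(uv,k,x,y): return (np.array(uv,float)+.5)/k-.5+[x,y]
def fit(model,pts):  # 2D rigid: x,y,yaw
    model=np.array(model);f=lambda p:(model@np.array([[np.cos(p[2]),np.sin(p[2])],[-np.sin(p[2]),np.cos(p[2])]])+p[:2]-pts).ravel()
    s=least_squares(f,[*pts.mean(0),fit.g]); return s.x,np.degrees(s.x[2]),np.round(s.fun.reshape(-1,2)*1000,1).tolist()
fit.g=0
E
python3 - <<'E'
from h import *
def rect(a,b): return [[a,b],[a,-b],[-a,-b],[-a,b]]
fit.g=-.25
P=onz("top",crop([(75,32),(690,185),(660,310),(42,152)],6,120,145),.03); x=fit(rect(.028,.14),P); print("rack",x)
p=x[0];print("place",p[:2]+[.09*np.sin(p[2]),-.09*np.cos(p[2])])
print("tab",onz("top",crop([(552,188)],6,120,145),.121), "all",onz("top",crop([(516,163),(590,180),(583,214),(510,206)],6,120,145),.121))
print("scene rack",onz("scene",crop([(38,425),(128,490),(510,138)],5,240,115),.03))
Q=onz("top",crop([(182,32),(612,155),(522,500),(90,378)],7,315,115),.11);print("scan",fit(rect(.065,.08),Q))
S=onz("top",crop([(265,240),(445,288)],7,315,115),.11);print("slot",S,S.mean(0))
print("scene scan", onz("scene",[(208,291),(138,349),(259,345),(185,360),(213,331)],.11))
E
```

```text
rack (array([ 0.52925635,  0.20211578, -0.25923477]), np.float64(-14.853058327858427), [[0.3, -0.3], [-0.6, -0.8], [0.6, -0.0], [-0.3, 1.2]])
place [0.50618567 0.115123  ]
tab [[0.50529968 0.11367084]] all [[0.51557829 0.12803349]
 [0.50839668 0.09850527]
 [0.49465521 0.10132685]
 [0.49818133 0.13038867]]
scene rack [[0.47234854 0.0755419 ]
 [0.52343123 0.06449081]
 [0.59480237 0.33319479]]
scan (array([ 0.56262025, -0.26474254, -0.29608261]), np.float64(-16.964283809989357), [[0.0, 0.5], [-0.5, 0.7], [-0.6, -1.6], [1.1, 0.3]])
slot [[ 0.57178076 -0.23406066]
 [ 0.55390904 -0.29769179]] [ 0.5628449  -0.26587622]
scene scan [[ 0.52967733 -0.17430111]
 [ 0.48065128 -0.31588603]
 [ 0.65358818 -0.21448106]
 [ 0.55862304 -0.29349344]
 [ 0.57432391 -0.23107619]]
```

drive_tool(commands=[[-1,0.517,-0.753,0,-0.095],[-1,0.517,-0.753,0,-0.095],[-1,0.517,-0.753,0,-0.095],[-1,0.517,-0.753,0,-0.095],[-1,0.517,-0.753,0,-0.095],[-1,0.517,-0.753,0,-0.095],[-1,0.517,-0.753,0,-0.095],[-1,0.517,-0.753,0,-0.095],[-1,0.517,-0.753,0,-0.095],[-1,0.517,-0.753,0,-0.095],[-1,0.517,-0.753,0,-0.003],[-1,0.517,-0.753,0,0]], newtons=60)

```text
time: 1.3
position: [0.5068, 0.1135, 0.2038]
ee_rot: [-0.0, 0.793, 0.61, -0.0]
ft_force: [0.3, 0.5, 0.2]
opening: 0.0851
gripper_force: 0.0
```

drive_tool(commands=[[-1,0,0,0,0],[-1,0,0,0,0],[-1,0,0,0,0]])

```text
time: 1.6
position: [0.5057, 0.1161, 0.204]
ee_rot: [-0.0, 0.792, 0.61, -0.0]
ft_force: [-0.3, 0.5, 0.3]
opening: 0.0856
gripper_force: 0.0
```

```bash
python3 - <<'E'
from h import *
import cv2
s=bot.read_state();print(s["position"],s["ee_rot"],s["ft_force"],np.degrees(2*np.arctan2(s["ee_rot"][2],s["ee_rot"][1]))-90)
print(optics.camera_info("wrist"))
cv2.imwrite("pics/w1.png",optics.get_image("wrist")); cv2.imwrite("pics/w1b.png",cv2.resize(cv2.imread("pics/w1.png")[100:384,100:412],None,fx=2,fy=2,interpolation=2))
E
```

```text
[0.50571806 0.11606221 0.20397755] [-3.59399580e-04  7.92258785e-01  6.10185112e-01 -1.32366521e-04] [-0.25683373  0.50440039  0.33238004] -14.794215644817214
{'fx': 297.3186396354542, 'fy': 297.3186396354542, 'cx': 254.0352792092402, 'cy': 190.26638020503364, 'position': array([0.52536867, 0.1926395 , 0.3739292 ]), 'attitude': array([ 0.15679187,  0.97924799, -0.12671999, -0.020778  ])}
```

View pics/w1b.png

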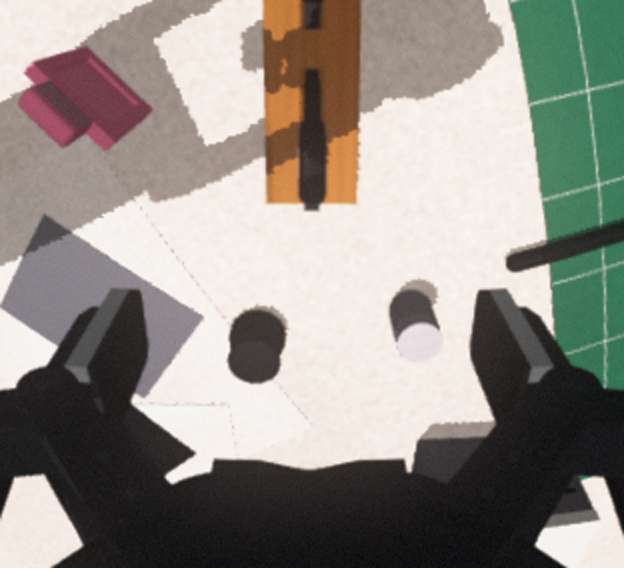

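```bash
python3 - <<'E'
from h import *
a=np.radians(-14.8);y=np.array([-np.sin(a),np.cos(a)]);x=np.array([np.cos(a),np.sin(a)])
P=onz("wrist",[(255.8,p) for p in (159,201,204.3)],.121)-bot.read_state()["position"][:2]
print(np.c_[P@x,P@y])
P=onz("wrist",crop([(266,203),(357,203)],2,100,100),.03)-bot.read_state()["position"][:2]
print(np.c_[P@x,P@y])
E
```

```text
[[ 0.00077592  0.0244529 ]
 [ 0.00090437 -0.01441082]
 [ 0.00091587 -0.01761659]]
[[-0.02700176 -0.04841224]
 [ 0.02925324 -0.04831972]]
```

drive_tool(commands=[[-1,0.02,0,-0.4,0],[-1,0,0,-0.4,0],[-1,0,0,-0.4,0],[-1,0,0,-0.4,0],[-1,0,0,-0.4,0],[-1,0,0,-0.16,0],[-1,0,0,-0.16,0],[-1,0,0,0,0],[0,0,0,0,0],[0,0,0,0,0],[0.5,0,0,0,0],[0.5,0,0,0,0]])

```text
time: 2.85
position: [0.5075, 0.1153, 0.0887]
ee_rot: [0.0, 0.793, 0.61, 0.0]
ft_force: [0.3, 0.4, -0.6]
opening: 0.0285
gripper_force: 0.0
```

drive_tool(commands=[[1,0,0,0,0],[1,0,0,0,0],[1,0,0,0,0],[1,0,0,0,0],[1,0,0,0,0],[1,0,0,0,0]])

```text
time: 3.45
position: [0.5075, 0.1153, 0.0887]
ee_rot: [0.0, 0.793, 0.61, 0.0]
ft_force: [0.3, -1.0, 3.7]
opening: 0.0094
gripper_force: 59.9
```

drive_tool(commands=[[1,0,0,0.1,0],[1,0,0,0.1,0],[1,0,0,0.2,0],[1,0,0,0.3,0],[1,0,0,0.4,0],[1,0,0,0.5,0],[1,0,0,0.5,0],[1,0,0,0.5,0],[1,0,0,0.4,0],[1,0,0,0,0],[1,0,0,0,0]])

```text
time: 4.55
position: [0.5074, 0.1154, 0.2387]
ee_rot: [0.0, 0.792, 0.61, 0.001]
ft_force: [0.4, 0.2, -1.2]
opening: 0.0097
gripper_force: 59.3
```

```bash
python3 - <<'E'
from h import *
import cv2
s=bot.read_state();print(s["position"],s["ft_force"],s["opening"],s["moment"])
print(optics.camera_info("wrist"))
w=optics.get_image("wrist");c=optics.get_image("scene")
cv2.imwrite("pics/w2.png",w);cv2.imwrite("pics/s2.png",c)
a=cv2.resize(w[150:350,170:340],None,fx=3,fy=3,interpolation=2);b=cv2.resize(c[60:260,190:280],None,fx=3,fy=3,interpolation=2)
cv2.imwrite("pics/m2.png",cv2.convertScaleAbs(np.hstack([a,b]),alpha=1.5,beta=15))
E
```

```text
[0.50740585 0.11535293 0.2386652 ] [ 0.40138152  0.2157903  -1.19732689] 0.009722011945651138 [-0.01357737 -0.03494243 -0.00017093]
{'fx': 297.3186396354542, 'fy': 297.3186396354542, 'cx': 254.0352792092402, 'cy': 190.26638020503364, 'position': array([0.52681915, 0.19192841, 0.40864784]), 'attitude': array([ 0.15676366,  0.97920393, -0.12723214, -0.01991969])}
```

View pics/m2.png

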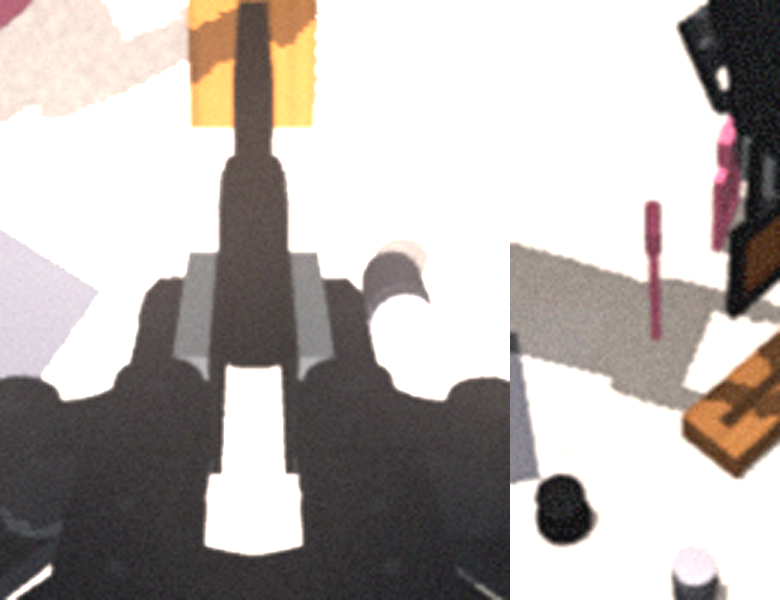

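```bash
python3 - <<'E'
from h import *
s=bot.read_state()
q=s["ee_rot"];M=R.from_quat([q[1],q[2],q[3],q[0]]).as_matrix();x=M[:2,1];y=M[:2,0]*1
y=np.array([-x[1],x[0]]);print(x,y, M[:,2], np.degrees(np.arctan2(x[1],x[0])))
def f(u,v,z):
    P=onz("wrist",crop([(u,v)],3,170,150),z)-s["position"][:2]; return np.round(1000*np.r_[P@x,P@y],1)
print("tab -y top",f(253,366,.271),"tab +y bottom",f(253,156,.2407))
print("tab top width",f(215,362,.271),f(291,362,.271))
print("plate +y bottom?",f(253,2,.156))
E
```

```text
[ 0.96665632 -0.25606973] [0.25606973 0.96665632] [-2.12113525e-03 -3.51732947e-04 -9.99997689e-01] -14.837010200854705
tab -y top [ -0.6 -12.1] tab +y bottom [-0.7 17.3]
tab top width [ -7.5 -11.3] [  6.3 -11.2]
plate +y bottom? [-0.9 32.5]
```

```bash
python3 - <<'E'
from h import *
s=bot.read_state();x=np.array([.9667,-.2561]);y=np.array([.2561,.9667])
def f(u,v,z):
    P=onz("scene",crop([(u-510,v)],3,190,60),z)-s["position"][:2]; return np.round(1000*np.r_[P@x,P@y],1)
for z in(.146,.151,.156,.161):print(z,"bottom -y",f(735,312,z))
for z in(.236,.241,.246):print(z,"plate top -y",f(733,228,z))
c,_=ray("scene",[(200,200)]);print(c)
E
```

```text
0.146 bottom -y [ -4.9 -14.1]
0.151 bottom -y [ -2.4 -17.1]
0.156 bottom -y [  0.1 -20.1]
0.161 bottom -y [  2.6 -23. ]
0.236 plate top -y [ -5.1 -19.7]
0.241 plate top -y [ -2.2 -23.1]
0.246 plate top -y [  0.6 -26.4]
[ 0.7369554  -0.40241655  0.86495629]
```

drive_tool(commands=[[1,0.06,-0.4,0,-0.0235],[1,0.11,-0.75,0,0],[1,0.117,-0.8,0,0],[1,0.117,-0.8,0,0],[1,0.117,-0.8,0,0],[1,0.117,-0.8,0,0],[1,0.117,-0.8,0,0],[1,0.117,-0.8,0,0],[1,0.117,-0.8,0,0],[1,0.08,-0.6,0,0],[1,0.054,-0.264,0,0],[1,0,0,0,0]])

```text
time: 5.85
position: [0.5629, -0.2666, 0.236]
ee_rot: [-0.002, 0.804, 0.594, -0.001]
ft_force: [-0.9, 1.8, -1.3]
opening: 0.0093
gripper_force: 59.3
```

drive_tool(commands=[[1,0,0,-0.2,0],[1,0,0,-0.2,0],[1,0,0,-0.2,0],[1,0,0,0,0],[1,0,0,0,0]])

```text
time: 6.35
position: [0.5632, -0.2646, 0.2077]
ee_rot: [-0.0, 0.803, 0.595, -0.0]
ft_force: [-0.4, 0.3, -0.8]
opening: 0.0096
gripper_force: 59.3
```

```bash
python3 - <<'E'
from h import *
import cv2
s=bot.read_state();q=s["ee_rot"];print(s["position"],s["ft_force"],s["opening"],q,np.degrees(2*np.arctan2(q[2],q[1]))-90)
print(optics.camera_info("wrist"))
w=optics.get_image("wrist");c=optics.get_image("scene");t=optics.get_image("top")
for n,i in zip("wst",(w,c,t)):cv2.imwrite(f"pics/{n}3.png",i)
a=cv2.resize(w[90:290,180:330],None,fx=3,fy=3,interpolation=2);b=cv2.resize(c[250:384,130:246],None,fx=3,fy=3,interpolation=2)
m=np.zeros((600,798,3),np.uint8);m[:600,:450]=a;m[:402,450:]=b
cv2.imwrite("pics/m3.png",cv2.convertScaleAbs(m,alpha=1.1,beta=10))
E
```

```text
[ 0.56320162 -0.26463873  0.2077262 ] [-0.39628604  0.2728711  -0.83555987] 0.009617525555820652 [-4.16953939e-04  8.03361132e-01  5.95491974e-01 -1.62197006e-04] -16.90456798152111
{'fx': 297.3186396354542, 'fy': 297.3186396354542, 'cx': 254.0352792092402, 'cy': 190.26638020503364, 'position': array([ 0.58571421, -0.18888394,  0.37769434]), 'attitude': array([ 0.15637822,  0.97674937, -0.14472182, -0.023709  ])}
```

View pics/m3.png

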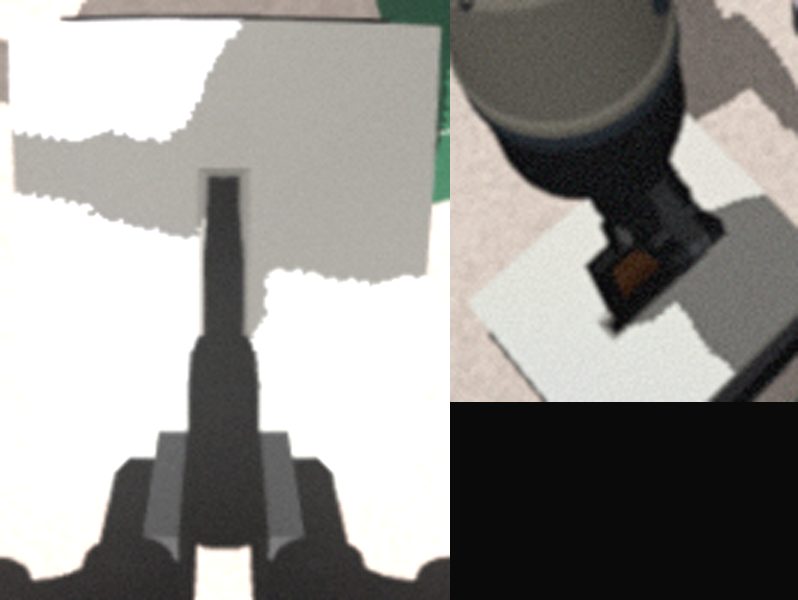

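```bash
python3 - <<'E'
from h import *
s=bot.read_state();a=np.radians(-16.93);x=np.array([np.cos(a),np.sin(a)]);y=np.array([-x[1],x[0]])
def f(u,v,z,k=(180,90),n="wrist"):
    P=onz(n,crop([(u,v)],3,*k),z)-s["position"][:2]; return np.round(1000*np.r_[P@x,P@y],1)
print("bevel +y",f(198,168,.11),f(249,168,.11),"slot end",f(205,177,.11),f(241,177,.11))
print("lid corners",f(440,27,.11),f(428,277,.11),f(8,27,.11))
print("tab +y bot",f(190,336,.2097),f(256,336,.2097),"top",f(223,547,.240))
print("slot scene -y end bevel",f(610-450,333,.11,(130,250),"scene"),"plate -y bottom",f(615-450,322,.125,(130,250),"scene"), "plate -y top",f(587-450,266,.21,(130,250),"scene"))
print("lid left corner",f(468-450,300,.11,(130,250),"scene"))
for n,px in(("scene",None),):
  for e in (-.031,0,.031):
    pass
E
```

```text
bevel +y [-8.2 33.5] [ 7.4 33.5] slot end [-6.1 30.7] [ 4.9 30.7]
lid corners [65.  78.1] [65.1 -1.1] [-65.6  78. ]
tab +y bot [-7.3 16.1] [ 6.  16.1] top [ -0.7 -14.5]
slot scene -y end bevel [  2.  -31.4] plate -y bottom [  3.5 -26.8] plate -y top [ -3.  -25.8]
lid left corner [-66.4 -75.9]
```

drive_tool(commands=[[1,0,-0.01,-0.1,0],[1,0,0,-0.1,0],[1,0,0,-0.1,0],[1,0,0,-0.06,0],[1,0,0,-0.04,0],[1,0,0,-0.04,0],[1,0,0,0,0]])

```text
time: 7.2
position: [0.5632, -0.2658, 0.1855]
ee_rot: [-0.0, 0.804, 0.595, -0.0]
ft_force: [-0.3, -0.1, -0.7]
opening: 0.0097
gripper_force: 59.3
```

drive_tool(commands=[[1,0,0,-0.04,0],[1,0,0,-0.04,0],[1,0,0,-0.04,0],[1,0,0,-0.04,0],[1,0,0,0,0]])

```text
time: 7.7
position: [0.5632, -0.2659, 0.1777]
ee_rot: [-0.0, 0.804, 0.595, -0.0]
ft_force: [-0.2, -0.8, -0.3]
opening: 0.0094
gripper_force: 59.3
```

drive_tool(commands=[[1,0,0,-0.05,0],[1,0,0,-0.05,0],[1,0,0,-0.05,0],[1,0,0,-0.05,0],[1,0,0,0,0],[1,0,0,0,0]])

```text
time: 8.3
position: [0.5633, -0.2659, 0.1679]
ee_rot: [-0.0, 0.804, 0.595, -0.0]
ft_force: [0.4, -0.5, -1.3]
opening: 0.0095
gripper_force: 59.3
```

drive_tool(commands=[[1,0,0,-0.04,0],[1,0,0,0,0],[1,0,0,0,0]])

```text
time: 8.6
position: [0.5634, -0.2659, 0.1661]
ee_rot: [-0.0, 0.804, 0.595, -0.0]
ft_force: [0.2, -0.6, -0.7]
opening: 0.0092
gripper_force: 59.3
```

drive_tool(commands=[[1,0,0,-0.04,0],[1,0,0,0,0],[1,0,0,0,0]])

```text
time: 8.9
position: [0.5633, -0.2659, 0.164]
ee_rot: [-0.0, 0.804, 0.595, -0.0]
ft_force: [-0.2, -0.4, -0.0]
opening: 0.0097
gripper_force: 59.3
```

drive_tool(commands=[[1,0,0,-0.04,0],[1,0,0,0,0],[1,0,0,0,0]])

```text
time: 9.2
position: [0.5633, -0.2658, 0.162]
ee_rot: [-0.0, 0.804, 0.595, -0.0]
ft_force: [0.1, -0.7, -1.1]
opening: 0.0093
gripper_force: 59.3
```

drive_tool(commands=[[1,0,0,-0.02,0],[1,0,0,0,0],[1,0,0,0,0]])

```text
time: 9.5
position: [0.5634, -0.2659, 0.1611]
ee_rot: [-0.0, 0.804, 0.595, 0.0]
ft_force: [0.0, -0.8, -0.6]
opening: 0.0097
gripper_force: 59.3
```

drive_tool(commands=[[1,0,0,-0.02,0],[1,0,0,0,0],[1,0,0,0,0]])

```text
time: 9.8
position: [0.5634, -0.2659, 0.1601]
ee_rot: [-0.0, 0.804, 0.595, 0.0]
ft_force: [-0.9, 0.4, -0.5]
opening: 0.0093
gripper_force: 59.3
```

drive_tool(commands=[[1,0,0,-0.02,0],[1,0,0,0,0],[1,0,0,0,0]])

```text
time: 10.1
position: [0.5634, -0.2659, 0.1591]
ee_rot: [-0.0, 0.804, 0.595, -0.0]
ft_force: [0.9, -0.8, -0.3]
opening: 0.0094
gripper_force: 59.3
```

drive_tool(commands=[[1,0,0,-0.02,0],[1,0,0,0,0],[1,0,0,0,0]])

```text
time: 10.4
position: [0.5634, -0.2659, 0.1581]
ee_rot: [-0.0, 0.804, 0.595, -0.0]
ft_force: [0.6, -0.2, -1.0]
opening: 0.0095
gripper_force: 59.3
```

drive_tool(commands=[[1,0,0,-0.02,0],[1,0,0,0,0],[1,0,0,0,0]])

```text
time: 10.7
position: [0.5634, -0.2659, 0.1571]
ee_rot: [-0.0, 0.804, 0.595, -0.0]
ft_force: [-1.1, -0.8, -0.9]
opening: 0.0093
gripper_force: 59.3
```

drive_tool(commands=[[1,0,0,-0.02,0],[1,0,0,0,0],[1,0,0,0,0]])

```text
time: 11.0
position: [0.5634, -0.2659, 0.1561]
ee_rot: [-0.0, 0.804, 0.595, -0.0]
ft_force: [0.1, -0.8, -0.4]
opening: 0.0097
gripper_force: 59.3
```

drive_tool(commands=[[1,0,0,-0.02,0],[1,0,0,0,0],[1,0,0,0,0]])

```text
time: 11.3
position: [0.5633, -0.2659, 0.155]
ee_rot: [-0.0, 0.804, 0.595, -0.0]
ft_force: [0.4, -0.1, -0.5]
opening: 0.0096
gripper_force: 59.3
```

drive_tool(commands=[[1,0,0,-0.02,0],[1,0,0,0,0],[1,0,0,0,0]])

```text
time: 11.6
position: [0.5633, -0.2659, 0.1541]
ee_rot: [-0.0, 0.804, 0.595, -0.0]
ft_force: [0.3, -0.4, -0.6]
opening: 0.0092
gripper_force: 59.3
```

drive_tool(commands=[[1,0,0,-0.02,0],[1,0,0,0,0],[1,0,0,0,0]])

```text
time: 11.9
position: [0.5634, -0.2659, 0.1531]
ee_rot: [-0.0, 0.804, 0.595, -0.0]
ft_force: [-0.1, -1.0, -0.1]
opening: 0.0098
gripper_force: 59.3
```

drive_tool(commands=[[1,0,0,-0.02,0],[1,0,0,0,0],[1,0,0,0,0]])

```text
time: 12.2
position: [0.5633, -0.2659, 0.1521]
ee_rot: [-0.0, 0.804, 0.595, -0.0]
ft_force: [-1.3, 0.2, -1.4]
opening: 0.0093
gripper_force: 59.3
```

drive_tool(commands=[[1,0,0,-0.02,0],[1,0,0,0,0],[1,0,0,0,0]])

```text
time: 12.5
position: [0.5634, -0.2659, 0.1511]
ee_rot: [-0.0, 0.804, 0.595, -0.0]
ft_force: [-0.5, -1.8, -0.2]
opening: 0.0097
gripper_force: 59.3
```

drive_tool(commands=[[1,0,0,-0.02,0],[1,0,0,0,0],[1,0,0,0,0]])

```text
time: 12.8
position: [0.5634, -0.2659, 0.1501]
ee_rot: [-0.0, 0.804, 0.595, 0.0]
ft_force: [-0.1, -2.2, -0.7]
opening: 0.0096
gripper_force: 59.3
```

drive_tool(commands=[[1,0,-0.008,-0.02,0],[1,0,0,0,0],[1,0,0,0,0]])

```text
time: 13.1
position: [0.5634, -0.2662, 0.149]
ee_rot: [-0.0, 0.804, 0.595, 0.0]
ft_force: [0.9, 0.4, -0.8]
opening: 0.0095
gripper_force: 59.3
```

drive_tool(commands=[[1,0,0,-0.02,0],[1,0,0,0,0],[1,0,0,0,0]])

```text
time: 13.4
position: [0.5633, -0.2663, 0.148]
ee_rot: [-0.0, 0.804, 0.595, -0.0]
ft_force: [-0.4, -0.1, 0.4]
opening: 0.0096
gripper_force: 59.3
```

drive_tool(commands=[[1,0,0,-0.02,0],[1,0,0,0,0],[1,0,0,0,0]])

```text
time: 13.7
position: [0.5633, -0.2663, 0.1471]
ee_rot: [-0.0, 0.804, 0.595, -0.0]
ft_force: [0.4, -0.6, -1.7]
opening: 0.0095
gripper_force: 59.3
```

drive_tool(commands=[[1,0,0,-0.02,0],[1,0,0,0,0],[1,0,0,0,0]])

```text
time: 14.0
position: [0.5634, -0.2663, 0.1461]
ee_rot: [-0.0, 0.804, 0.595, -0.0]
ft_force: [0.3, -0.8, -0.8]
opening: 0.0095
gripper_force: 59.3
```

drive_tool(commands=[[1,0,0,-0.02,0],[1,0,0,0,0],[1,0,0,0,0]])

```text
time: 14.3
position: [0.5633, -0.2663, 0.1451]
ee_rot: [-0.0, 0.804, 0.595, -0.0]
ft_force: [-0.1, -1.1, -0.9]
opening: 0.0091
gripper_force: 59.3
```

drive_tool(commands=[[1,0,0,-0.02,0],[1,0,0,0,0],[1,0,0,0,0]])

```text
time: 14.6
position: [0.5633, -0.2663, 0.1441]
ee_rot: [-0.0, 0.804, 0.595, -0.0]
ft_force: [-0.3, -0.2, -1.3]
opening: 0.0095
gripper_force: 59.3
```

drive_tool(commands=[[1,0,0,-0.02,0],[1,0,0,0,0],[1,0,0,0,0]])

```text
time: 14.9
position: [0.5634, -0.2664, 0.1435]
ee_rot: [0.0, 0.804, 0.595, 0.0]
ft_force: [-0.4, -1.2, 0.9]
opening: 0.0095
gripper_force: 59.5
```

drive_tool(commands=[[1,0,0,-0.02,0],[1,0,0,0,0],[1,0,0,0,0]])

```text
time: 15.2
position: [0.5635, -0.2665, 0.1427]
ee_rot: [0.0, 0.804, 0.595, 0.0]
ft_force: [-1.3, -1.8, 2.6]
opening: 0.0097
gripper_force: 59.8
```

drive_tool(commands=[[1,0,0,-0.02,0],[1,0,0,0,0],[1,0,0,0,0]])

```text
time: 15.5
position: [0.5635, -0.2665, 0.1414]
ee_rot: [0.0, 0.804, 0.595, 0.0]
ft_force: [0.6, -2.6, 3.8]
opening: 0.01
gripper_force: 59.8
```

drive_tool(commands=[[1,0,0,-0.02,0],[1,0,0,0,0],[1,0,0,-0.02,0],[1,0,0,0,0],[1,0,0,0,0]])

```text
time: 16.0
position: [0.5634, -0.2664, 0.1392]
ee_rot: [0.0, 0.804, 0.595, -0.0]
ft_force: [-0.6, -3.1, 4.5]
opening: 0.0097
gripper_force: 59.9
```

drive_tool(commands=[[1,0,0,-0.02,0],[1,0,0,0,0],[1,0,0,0,0]])

```text
time: 16.3
position: [0.5634, -0.2664, 0.1383]
ee_rot: [0.0, 0.804, 0.595, -0.0]
ft_force: [-0.1, -2.7, 5.1]
opening: 0.0095
gripper_force: 60.0
```

drive_tool(commands=[[1,0,0,-0.02,0],[1,0,0,0,0],[1,0,0,0,0]])

```text
time: 16.6
position: [0.5634, -0.2665, 0.1374]
ee_rot: [0.0, 0.804, 0.595, 0.0]
ft_force: [-0.7, -1.9, 6.0]
opening: 0.0092
gripper_force: 60.0
```

drive_tool(commands=[[1,0,0,0,0]])

```text
time: 16.7
position: [0.5634, -0.2664, 0.1374]
ee_rot: [0.0, 0.804, 0.595, -0.0]
ft_force: [-1.4, -2.4, 5.9]
opening: 0.0093
gripper_force: 60.0
```

drive_tool(commands=[[1,0,0,0,0]])

```text
time: 16.8
position: [0.5634, -0.2664, 0.1374]
ee_rot: [0.0, 0.804, 0.595, 0.0]
ft_force: [-0.9, -1.8, 5.8]
opening: 0.0093
gripper_force: 60.0
```

drive_tool(commands=[[1,0,0,0,0]])

```text
time: 16.9
position: [0.5634, -0.2664, 0.1374]
ee_rot: [0.0, 0.804, 0.595, 0.0]
ft_force: [-0.5, -2.0, 4.1]
opening: 0.0092
gripper_force: 60.0
```

drive_tool(commands=[[1,0,0,-0.02,0],[1,0,0,0,0],[1,0,0,0,0],[1,0,0,0,0]])

```text
time: 17.3
position: [0.5634, -0.2664, 0.1365]
ee_rot: [0.0, 0.804, 0.595, 0.0]
ft_force: [-0.7, -2.4, 5.7]
opening: 0.0096
gripper_force: 60.0
```

drive_tool(commands=[[1,0,0,0,0],[1,0,0,0,0]])

```text
time: 17.5
position: [0.5634, -0.2664, 0.1365]
ee_rot: [0.0, 0.804, 0.595, 0.0]
ft_force: [-0.6, -1.7, 5.5]
opening: 0.0094
gripper_force: 60.0
```

drive_tool(commands=[[1,0,0,0,0],[1,0,0,0,0]])

```text
time: 17.7
position: [0.5634, -0.2664, 0.1365]
ee_rot: [0.0, 0.804, 0.595, 0.0]
ft_force: [-0.9, -1.9, 5.9]
opening: 0.0094
gripper_force: 60.0
```

```bash
python3 - <<'E'
from h import *
import cv2
F=[]
for i in range(8):
    w=optics.get_image("wrist");F.append(bot.read_state()["ft_force"])
print(np.mean(F,0),np.std(F,0),bot.read_state()["position"])
c=optics.get_image("scene")
a=cv2.resize(w[90:290,180:330],None,fx=3,fy=3,interpolation=2);b=cv2.resize(c[250:384,130:246],None,fx=3,fy=3,interpolation=2)
m=np.zeros((600,798,3),np.uint8);m[:600,:450]=a;m[:402,450:]=b
cv2.imwrite("pics/m4.png",cv2.convertScaleAbs(m,alpha=1.1,beta=10))
E
```

```text
[-1.19775362 -2.58490185  5.41564244] [0.33877181 0.38502267 0.5229143 ] [ 0.5634385  -0.26647061  0.13650974]
```

View pics/m4.png

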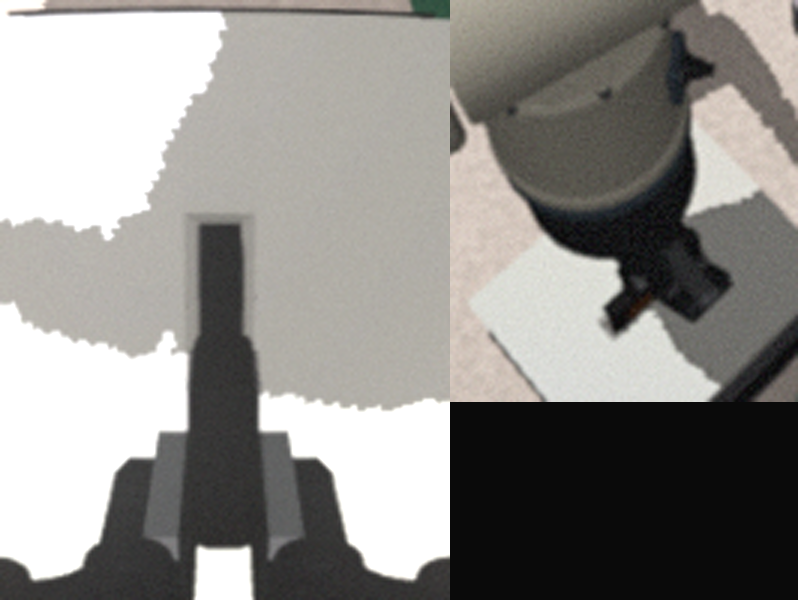

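The picture shows the carrier well down in the slot. The tab sits at the same pixels as before (rows about 336 to 547), so it has not slipped in the grip. Force and travel both put the stop at about 7 mm.

```bash
python3 -c "
from plant import ticket; print(ticket.hand_in())"
```

```text
the job is handed in; nothing more can be done
None
```

I handed the job in at about 18 s: the tall carrier is in the scanner slot, still gripped and pressing the stop down about 7 mm (estimated from force and travel), and I did not touch the two short carriers in the rack.

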